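# Find the loose bolt of the folding desk's joint rail

### The arm

A 7-joint arm with a two-finger parallel gripper is mounted at the origin on the work surface. World frame = base frame: x ahead of the robot, y to its left, z up, the work surface at z = 0. Lengths are in m, angles in degrees, forces in N, time in s.
With the tool pointing down it reaches from about 0.425 to 0.875 m from the base axis. Payload 4.7 kg.
Tool frame: the origin (TCP) lies between the finger pads; the fingertips stand 8 mm ahead of it and the grasp point (between the pads) lies 11 mm behind it (env.tip_extent is the distance from the TCP to the fingertips, in m); z points along the fingers, y is the line along which they close (so a half turn about z gives the same grasp; the last joint's range is limited). The gripper opens to 87 mm and grips with 3 to 60 N. Pads are 19 mm wide; open, the fingers measure 117 mm over their backs; the gripper's body (75 mm by 190 mm) begins 51 mm behind the grasp point.
Start: joints at [-72.989, 18.392, -4.016, 83.108, 1.295, 78.541, -3.26], TCP at [0.181, 0.624, 0.231] pointing down, gripper open.
Joint ranges: [-163.93, 163.93], [-17.29, 119.83], [-79.2, 71.16], [3.27, 140.29], [-89.18, 269.18], [5.43, 117.66], [-154.24, 154.24]. Speed limits (degrees/s): [147.25, 147.25, 180, 180, 180, 180, 180].

### API

Orientations are given as [roll, pitch, yaw] about the fixed x, y, z axes, in that order (R = Rz(yaw) Ry(pitch) Rx(roll)).
In Python, from cell import sensors, vision, workorder, env gives the robot as it stands.
- The arm moves only by the tool drive_tool, never from a script. Its argument "moves" is a list of rows, each an object of numbers: "x", "y", "z": the shift along the tool's x, y, z in mm; "rx", "ry", "rz": the turn, a rotation vector about the tool's x, y, z in rad; "fingers": the closure, from -1 (fully open) to 1 (shut). In form: [{"x": .., "y": .., "z": .., "rx": .., "ry": .., "rz": .., "fingers": ..}, ...]. A call has 1 to 20 rows; each row is the pose to reach, as a shift and turn from the pose commanded when the call began, along the tool's axes at that moment; what a row does not reach only later rows make up. A row lasts 1/8 s, in which the tool goes at most 62.5 mm and 10.7 degrees, less where a joint would pass 70% of its speed; a pose out of reach is approached as far as the arm can. A call with a gripper value outside its range is refused whole. The fingers move at their own pace and stop on an object; "force" is the grip in N (left out, the last holds). Time passes only in rows, so rows that repeat a pose let the fingers close. It gives the time, the measured TCP pose, the force, the opening and the grip force at its end, in the units of the state.
- sensors.get_obs(): the state, without advancing time (a new reading comes with each control period).
- vision.read_camera(name): name is "scene" or "top"; returns a dict with "image" (420x560x3 uint8, red, green, blue), "fx", "fy", "cx", "cy" (pixels), "R" (3x3) and "t" (3): a world point X has camera coordinates R X + t. Camera axes: x right, y down, z forward; pixel columns grow to the right and rows downward; lengths in m; the calibration is good to about 2 mm. A picture is of the moment at which its call begins. There is no depth.
- workorder.sign_off(): hands the job in; it is judged then, once.
The state is a dict: "time_s": time; "qpos": joint angles; "joint_velocities": joint speeds; "effort": joint torques, N m; "tool_pos": TCP position; "tool_rot": TCP orientation; "force": force on the tool from outside, world axes, zero at the start; "wrist_torque": the same for the moment, N m; "grip_width": finger opening in m; "grasp_force": force on a finger pad.
Only numpy, scipy, OpenCV 4.12 (cv2) and the standard library are available. Lean on these libraries where they do the work, as an engineer would, in place of code of your own. Each camera call takes 0.05 s, during which the arm holds its last target. There are 200 camera calls.

### The job

Lay the straightedge flat on the desk with a long edge flush along the front face (robot side) of the grey joint rail, about centred on it, and let it go: it stays there for checking the rail. Then, with the covers shut, tap down on the bolts to find the loose one, which sinks under the tap (push it right down), and lift that bolt's hinged cover by its tab to at least 45 degrees; finish while holding it open, and do not let go. Leave the other two covers shut and the things lying about undisturbed.

Things in the scene. Friction and masses are not known exactly. Their poses are not given: they have to be found in the camera images.
- rail: grey box-section joint rail fixed to the desk, 100 mm (its x) by 260 mm (its y), top 36 mm above the desk. Origin at the centre of its underside; z up. Its front is the long face at x = -50 mm (towards the robot). Three identical bolts stand in a row on it, at x = -6 mm and y = +80, 0, -80 mm (1, 2, 3), each inside the opening of its own hinged cover.
- straightedge: loose aluminium straightedge, 220 mm long (its x), 64 mm wide (its y), blade 6 mm thick; both long edges alike. A grip rib 90 mm long, 12 mm wide stands along the middle of its top, up to 30 mm above the underside. Origin at the centre of its underside. About 250 g. Laid against the rail's front face, its centre is 82 mm from the rail's centre line.
- bolt_1_top (a point): centre of the flat round top of bolt 1, a plain steel head 18 mm across; 66 mm above the desk at the start (30 mm above the rail), lower once the bolt has sunk
- bolt_1 (a joint): how far bolt 1 has sunk, m: 0 at the start. The loose bolt slides down under a push of about 3 N, up to 8 mm, and stays where it is left; a tight bolt does not move (under 1 mm). Which one is loose changes from run to run and cannot be seen
- bolt_2_top (a point): centre of the flat round top of bolt 2, a plain steel head 18 mm across; 66 mm above the desk at the start (30 mm above the rail), lower once the bolt has sunk
- bolt_2 (a joint): how far bolt 2 has sunk, m: 0 at the start. The loose bolt slides down under a push of about 3 N, up to 8 mm, and stays where it is left; a tight bolt does not move (under 1 mm). Which one is loose changes from run to run and cannot be seen
- bolt_3_top (a point): centre of the flat round top of bolt 3, a plain steel head 18 mm across; 66 mm above the desk at the start (30 mm above the rail), lower once the bolt has sunk
- bolt_3 (a joint): how far bolt 3 has sunk, m: 0 at the start. The loose bolt slides down under a push of about 3 N, up to 8 mm, and stays where it is left; a tight bolt does not move (under 1 mm). Which one is loose changes from run to run and cannot be seen
- cover_1 (a joint): angle of the hinged cover of bolt 1, rad: 0 shut (flat on the rail), at most 1.2; opens upward and towards the robot about its hinge line; a weak spring (about 0.05 N m at full opening) and its weight (80 g) shut it when let go
- pivot_1 (a point): middle of the hinge line of cover 1, which runs along the rail's y at x = -34 mm in the rail's frame, 39.5 mm above the desk. The cover is a 5 mm aluminium plate, 46 mm wide, its top 43 mm above the desk, reaching 79 mm from the hinge to rail +x, with an opening 37 by 28 mm round the bolt and an upright tab near its free end
- tab_1 (a point): grip point of cover 1: on its upright tab, 12 mm wide (along the rail's y), 14 mm long, rising 38 mm from the plate to 81 mm above the desk; the point is on the tab's axis, 9 mm below its top, shut: 68 mm beyond the hinge line (rail +x) and 32.5 mm above it
- cover_2 (a joint): angle of the hinged cover of bolt 2, rad: 0 shut (flat on the rail), at most 1.2; opens upward and towards the robot about its hinge line; a weak spring (about 0.05 N m at full opening) and its weight (80 g) shut it when let go
- pivot_2 (a point): middle of the hinge line of cover 2, which runs along the rail's y at x = -34 mm in the rail's frame, 39.5 mm above the desk. The cover is a 5 mm aluminium plate, 46 mm wide, its top 43 mm above the desk, reaching 79 mm from the hinge to rail +x, with an opening 37 by 28 mm round the bolt and an upright tab near its free end
- tab_2 (a point): grip point of cover 2: on its upright tab, 12 mm wide (along the rail's y), 14 mm long, rising 38 mm from the plate to 81 mm above the desk; the point is on the tab's axis, 9 mm below its top, shut: 68 mm beyond the hinge line (rail +x) and 32.5 mm above it
- cover_3 (a joint): angle of the hinged cover of bolt 3, rad: 0 shut (flat on the rail), at most 1.2; opens upward and towards the robot about its hinge line; a weak spring (about 0.05 N m at full opening) and its weight (80 g) shut it when let go
- pivot_3 (a point): middle of the hinge line of cover 3, which runs along the rail's y at x = -34 mm in the rail's frame, 39.5 mm above the desk. The cover is a 5 mm aluminium plate, 46 mm wide, its top 43 mm above the desk, reaching 79 mm from the hinge to rail +x, with an opening 37 by 28 mm round the bolt and an upright tab near its free end
- tab_3 (a point): grip point of cover 3: on its upright tab, 12 mm wide (along the rail's y), 14 mm long, rising 38 mm from the plate to 81 mm above the desk; the point is on the tab's axis, 9 mm below its top, shut: 68 mm beyond the hinge line (rail +x) and 32.5 mm above it
- mug: white mug, 80 mm wide, 90 mm high; bystander, leave alone. Origin: centre of its underside
- mouse: white computer mouse, 105 by 60 by 30 mm; bystander, leave alone. Origin: centre of its underside
- screwdriver: screwdriver with black handle, 200 mm long, lying beyond the rail about 100 mm from its centre line, along it; bystander, leave alone. Origin: near its middle, at desk height
- spare_bolt: spare steel bolt standing on its foot, 30 mm high plus head, just past the rail's -y end; bystander, leave alone. Origin: centre of its underside
Mind the look-alikes: they are no part of the job. What is shaped like the straightedge but green is not meant.

How it is judged:
By the outcome, as a careful person would: the job done as asked, in the order asked, and still so for the second after the job is handed in, while the arm keeps its last pose, push and grip.
It also fails if it takes over 53 s, if anything falls off the work surface, if the arm or the gripper's body presses on something with over 40 N, if the wrist force passes 120 N, or if a joint passes its speed limit or range.

## Working session

There is one attempt and no reset: what is moved stays moved. The work goes in short steps, Python scripts to look and compute and a tool call to move; the robot and the scene stay as the last step left them, time stands still between calls to the robot, and variables do not carry over. Pictures are saved under pics/ and viewed, at most 10 in all, crops included, and the job is handed in when it is done.

Besides the shell and the picture viewer there is one more tool, called after "Request:" as name(argument=value, ...) on one line, values as JSON. drive_tool: Moves the arm, as the interface text tells. Its arguments: {"type":"object","properties":{"moves":{"type":"array"},"force":{"type":"number"}},"required":["moves"]}

```bash
mkdir -p pics
python3 - <<'E'
from cell import sensors, vision
import cv2,numpy as np
o=sensors.get_obs(); print(o)
for n in("scene","top"):
    c=vision.read_camera(n); cv2.imwrite(f"pics/{n}0.png",c["image"][:,:,::-1]); np.savez(f"{n}0.npz",**c)
    print(n,c["fx"],c["fy"],c["cx"],c["cy"],np.round(c["R"],3).tolist(),np.round(c["t"],3), np.round(-np.array(c["R"]).T@c["t"],3))
E
```

```text
{'time_s': 0.0, 'qpos': array([-72.98852894,  18.43791961,  -4.01487852,  83.17523177,
         1.29624415,  78.54128971,  -3.25965804]), 'joint_velocities': array([-0.03298552, -0.01314062, -0.06512529, -0.02810315, -0.01352043,
        0.04437621,  0.01964796]), 'effort': array([-4.07760558e-05, -4.91279840e+01, -4.03664242e-01, -3.12541115e+01,
       -6.38305605e-02,  4.35285643e-02,  2.05840374e-04]), 'tool_pos': array([0.18129438, 0.62363874, 0.22947146]), 'tool_rot': array([-1.79890870e+02,  7.24798395e-03,  1.63798263e+02]), 'force': array([0.19846686, 0.26909095, 0.83120723]), 'wrist_torque': array([-0.00593653, -0.00887322,  0.03407439]), 'grasp_force': 0.0, 'grip_width': 0.08710579738241978}
scene 418.45872632303593 418.45872632303593 268.3217708172513 213.73904029568533 [[0.839, 0.543, 0.011], [0.312, -0.464, -0.829], [-0.445, 0.7, -0.559]] [-0.449 -0.051  1.321] [ 0.982 -0.704  0.701]
top 467.85037021381885 467.85037021381885 277.8520346562528 210.7354753955719 [[-0.005, -1.0, 0.024], [-0.984, 0.001, -0.177], [0.177, -0.025, -0.984]] [0.057 0.504 1.371] [0.254 0.091 1.437]
```

View pics/top0.png

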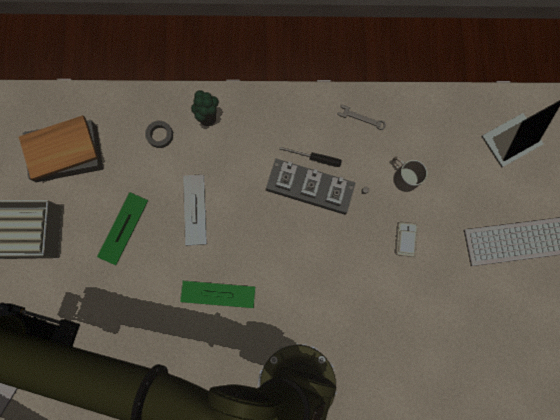

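View pics/scene0.png

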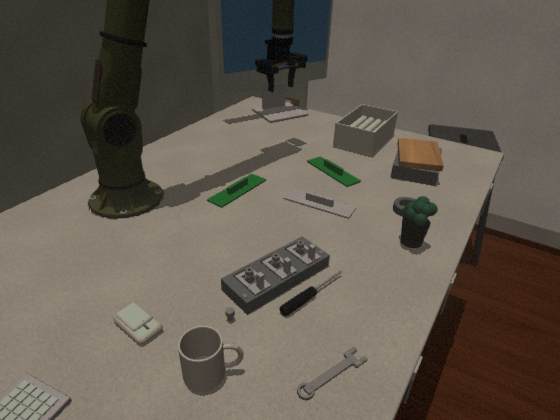

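The top view shows the straightedge at about (195,210), the rail at (311,187) with its bolts and tabs facing away from the robot, and green look-alikes at (123,228) and (218,294). The scene view shows the rail at (277,272) and the straightedge at (320,202). Next I'll look at enlarged crops and masks.

Run:
```python
import cv2,numpy as np
a=np.load("top0.npz")["image"];b=np.load("scene0.npz")["image"]
f=lambda im,x,y,w,h,k:cv2.convertScaleAbs(cv2.resize(im[y:y+h,x:x+w,::-1],None,fx=k,fy=k,interpolation=cv2.INTER_CUBIC),alpha=1.5)
t1=f(a,262,140,114,80,7)[:, :800];t1=t1[:560]
cv2.imwrite("pics/c1.png",t1)
cv2.imwrite("pics/c2.png",f(b,210,225,133,95,6))
for p in [(210,195),(200,187),(230,195),(180,195),(195,280),(195,272),(172,285)]: print(p,a[p])
h=cv2.cvtColor(a,cv2.COLOR_RGB2HSV)
for p in [(190,188),(230,190),(210,215),(210,175)]: print(p,h[p])
```

```text
(210, 195) [77 75 72]
(200, 187) [125 124 120]
(230, 195) [120 124 119]
(180, 195) [123 123 114]
(195, 280) [96 87 77]
(195, 272) [113 105  95]
(172, 285) [67 67 62]
(190, 188) [ 30  11 117]
(230, 190) [ 90   6 126]
(210, 215) [ 18  51 116]
(210, 175) [ 20  42 109]
```

View pics/c1.png

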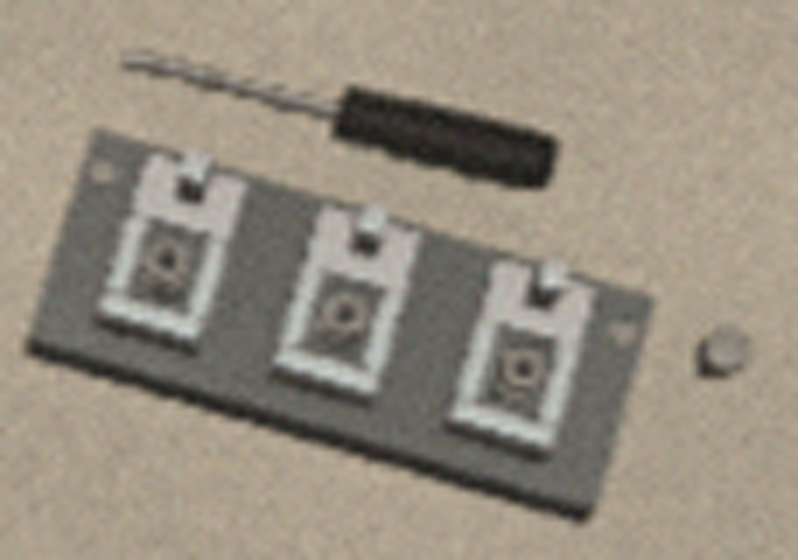

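View pics/c2.png

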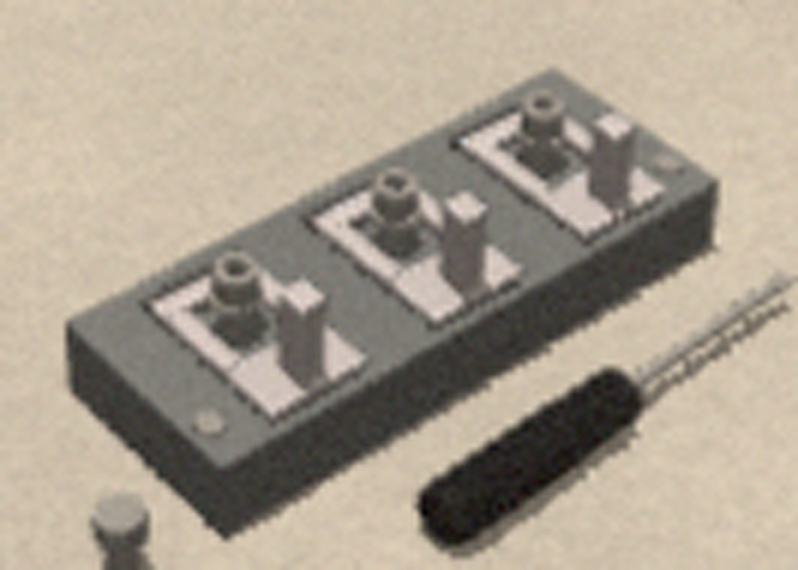

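The top crop shows the rail's top corners at crop pixels (95,128), (655,293), (588,508) and (33,342), with the tab tops and bolt heads visible. The scene crop shows the same corners at (555,70), (718,182), (222,468) and (68,325). The screwdriver lies close behind the rail. I'll fit the rail pose from these points and the straightedge from its mask.

```bash
cat > h.py <<'E'
import numpy as np,cv2
def ray(c,uv,z):
    uv=np.atleast_2d(np.array(uv,float)); R=np.array(c["R"]);t=np.array(c["t"])
    d=np.c_[(uv[:,0]-c["cx"])/c["fx"],(uv[:,1]-c["cy"])/c["fy"],np.ones(len(uv))]@R
    o=-R.T@t; s=(np.broadcast_to(z,len(uv))-o[2])/d[:,2]
    return o+s[:,None]*d
def fit2d(m,w):
    m=np.array(m)[:,:2];w=w[:,:2];mc=m.mean(0);wc=w.mean(0);a=m-mc;b=w-wc
    th=np.arctan2((a[:,0]*b[:,1]-a[:,1]*b[:,0]).sum(),(a*b).sum())
    R=np.array([[np.cos(th),-np.sin(th)],[np.sin(th),np.cos(th)]])
    return th,wc-R@mc,(a@R.T-b)
E
python3 - <<'E'
from h import *
M=[(.05,.13),(.05,-.13),(-.05,-.13),(-.05,.13)]+[(.034,y) for y in(.08,0,-.08)]+[(-.006,y) for y in(.08,0,-.08)]
Z=np.array([.036]*4+[.081]*3+[.066]*3)
ct=np.load("top0.npz");cs=np.load("scene0.npz")
T=np.array([(95,128),(655,293),(588,508),(33,342),(197,165),(374,217),(554,272),(168,262),(345,313),(522,368)])
S=np.array([(718,182),(222,468),(68,325),(555,70),(614,127),(466,207),(305,298),(543,104),(396,185),(236,268)])
wt=ray(ct,(T+.5)/7-.5+[262,140],Z);ws=ray(cs,(S+.5)/6-.5+[210,225],Z)
for w in(wt,ws,np.r_[wt,ws]):
    th,p,r=fit2d(M*(len(w)//10),w);print(np.degrees(th),p,(r*1000).round(1).tolist())
for n,c,roi,in(("top",ct,(170,160,50,100)),("scene",cs,(270,180,100,45))):
    x,y,w,h=roi;im=c["image"];hsv=cv2.cvtColor(im,cv2.COLOR_RGB2HSV)
    m=np.zeros(im.shape[:2],np.uint8);m[y:y+h,x:x+w]=(hsv[y:y+h,x:x+w,1]<26)*255
    m=cv2.morphologyEx(m,cv2.MORPH_OPEN,np.ones((2,2)))
    cn=max(cv2.findContours(m,0,cv2.CHAIN_APPROX_NONE)[0],key=cv2.contourArea)
    W=ray(c,cn[:,0],.006)[:,:2]
    (cx,cy),sz,a=cv2.minAreaRect((W*1000).astype(np.float32));print(n,cx,cy,sz,a)
    print((cv2.boxPoints(((cx,cy),sz,a))).round(0).tolist())
    v=cv2.resize(np.hstack([im[y-5:y+h+5,x-5:x+w+5],cv2.cvtColor(m,8)[y-5:y+h+5,x-5:x+w+5]]),None,fx=3,fy=3);cv2.imwrite(f"pics/m{n}.png",v[:,:,::-1])
a=cv2.imread("pics/mtop.png");b=cv2.imread("pics/mscene.png");o=np.zeros((500,800,3),np.uint8);o[:a.shape[0],:a.shape[1]]=a;b=b[:,:800];o[335:335+b.shape[0],:b.shape[1]]=b[:165];cv2.imwrite("pics/m.png",o)
E
```

```text
-17.0467774037574 [ 0.58697909 -0.04528734] [[-0.0, 1.1], [-1.2, -0.5], [-0.4, -3.9], [1.7, 2.8], [-0.1, 0.8], [-0.7, -0.1], [0.0, 0.1], [0.6, 0.4], [-0.3, -0.1], [0.5, -0.7]]
-17.37200741455459 [ 0.59110365 -0.04808226] [[0.9, 0.9], [1.2, -1.9], [-1.6, -0.4], [-0.6, 0.9], [-0.2, 1.6], [-0.2, 0.2], [-1.4, 0.3], [1.3, -1.1], [0.1, 0.4], [0.6, -0.9]]
-17.209644585751665 [ 0.58904135 -0.04668476] [[2.4, -0.5], [0.5, -1.9], [1.3, -5.0], [4.2, 1.5], [2.1, -0.8], [1.3, -1.6], [1.8, -1.3], [2.9, -1.1], [1.8, -1.4], [2.3, -2.0], [-1.4, 2.5], [-0.5, -0.4], [-3.3, 0.8], [-3.1, 2.2], [-2.5, 3.2], [-2.2, 1.7], [-3.3, 1.7], [-1.0, 0.4], [-1.9, 1.7], [-1.2, 0.4]]
top 513.5369873046875 310.2025146484375 (219.82241821289062, 65.2796401977539) 3.41043758392334
[[402.0, 336.0], [406.0, 271.0], [625.0, 284.0], [621.0, 349.0]]
scene 539.3008422851562 338.96063232421875 (7.11420202255249, 5.921993255615234) 33.95185089111328
[[535.0, 339.0], [538.0, 335.0], [544.0, 338.0], [541.0, 343.0]]
```

View pics/m.png

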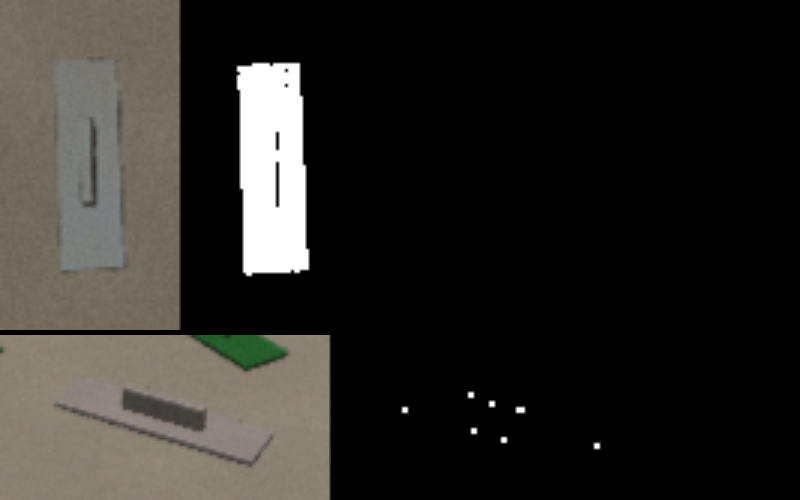

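Rail fits: the top view gives (587.0,-45.3) at -17.0° and the scene view (591.1,-48.1) at -17.4°, so I'll use the mean of about (589,-46.7) at -17.2°. The straightedge is at about (514,310) with its long axis at 3.4°. I'm moving above it with yaw 3.4°.

Request:
drive_tool(moves=[{"x": -25,"y": -13,"z": 5,"rz": 0.17},{"x": -51,"y": -26,"z": 10,"rz": 0.35},{"x": -77,"y": -39,"z": 15,"rz": 0.53},{"x": -102,"y": -52,"z": 20,"rz": 0.7},{"x": -128,"y": -65,"z": 25,"rz": 0.88},{"x": -153,"y": -78,"z": 30,"rz": 1.05},{"x": -179,"y": -91,"z": 35,"rz": 1.23},{"x": -204,"y": -104,"z": 40,"rz": 1.4},{"x": -230,"y": -117,"z": 46,"rz": 1.58},{"x": -255,"y": -130,"z": 51,"rz": 1.75},{"x": -281,"y": -143,"z": 56,"rz": 1.93},{"x": -306,"y": -157,"z": 61,"rz": 2.1},{"x": -332,"y": -170,"z": 66,"rz": 2.28},{"x": -357,"y": -183,"z": 71,"rz": 2.45},{"x": -383,"y": -196,"z": 76,"rz": 2.63},{"x": -408,"y": -209,"z": 81,"rz": 2.8},{"x": -408,"y": -209,"z": 100,"rz": 2.8},{"x": -408,"y": -209,"z": 100,"rz": 2.8}])

```text
invalid input at $.moves[0]: expected keys x, y, z, rx, ry, rz, fingers
```

Request:
drive_tool(moves=[{"x": -51,"y": -26,"z": 10,"rx": 0,"ry": 0,"rz": 0.18,"fingers": -1},{"x": -77,"y": -39,"z": 15,"rx": 0,"ry": 0,"rz": 0.36,"fingers": -1},{"x": -102,"y": -52,"z": 20,"rx": 0,"ry": 0,"rz": 0.54,"fingers": -1},{"x": -128,"y": -65,"z": 25,"rx": 0,"ry": 0,"rz": 0.72,"fingers": -1},{"x": -153,"y": -78,"z": 30,"rx": 0,"ry": 0,"rz": 0.9,"fingers": -1},{"x": -179,"y": -91,"z": 35,"rx": 0,"ry": 0,"rz": 1.08,"fingers": -1},{"x": -204,"y": -104,"z": 40,"rx": 0,"ry": 0,"rz": 1.26,"fingers": -1},{"x": -230,"y": -117,"z": 46,"rx": 0,"ry": 0,"rz": 1.44,"fingers": -1},{"x": -255,"y": -130,"z": 51,"rx": 0,"ry": 0,"rz": 1.62,"fingers": -1},{"x": -281,"y": -143,"z": 56,"rx": 0,"ry": 0,"rz": 1.8,"fingers": -1},{"x": -306,"y": -157,"z": 61,"rx": 0,"ry": 0,"rz": 1.98,"fingers": -1},{"x": -332,"y": -170,"z": 66,"rx": 0,"ry": 0,"rz": 2.16,"fingers": -1},{"x": -357,"y": -183,"z": 71,"rx": 0,"ry": 0,"rz": 2.34,"fingers": -1},{"x": -383,"y": -196,"z": 76,"rx": 0,"ry": 0,"rz": 2.52,"fingers": -1},{"x": -408,"y": -209,"z": 81,"rx": 0,"ry": 0,"rz": 2.7,"fingers": -1},{"x": -408,"y": -209,"z": 100,"rx": 0,"ry": 0,"rz": 2.8,"fingers": -1},{"x": -408,"y": -209,"z": 100,"rx": 0,"ry": 0,"rz": 2.8,"fingers": -1},{"x": -408,"y": -209,"z": 100,"rx": 0,"ry": 0,"rz": 2.8,"fingers": -1}])

```text
time_s: 2.35
tool_pos: [0.5146, 0.3103, 0.1308]
tool_rot: [-180.0, 0.0, 3.5]
force: [0.2, 0.1, 0.1]
grip_width: 0.0871
grasp_force: 0.0
```

Request:
drive_tool(force=30, moves=[{"x": 0,"y": 0,"z": 40,"rx": 0,"ry": 0,"rz": 0,"fingers": -0.2},{"x": 0,"y": 0,"z": 80,"rx": 0,"ry": 0,"rz": 0,"fingers": -0.2},{"x": 0,"y": 0,"z": 105,"rx": 0,"ry": 0,"rz": 0,"fingers": -0.2},{"x": 0,"y": 0,"z": 112,"rx": 0,"ry": 0,"rz": 0,"fingers": -0.2},{"x": 0,"y": 0,"z": 112,"rx": 0,"ry": 0,"rz": 0,"fingers": 0.5},{"x": 0,"y": 0,"z": 112,"rx": 0,"ry": 0,"rz": 0,"fingers": 1},{"x": 0,"y": 0,"z": 112,"rx": 0,"ry": 0,"rz": 0,"fingers": 1},{"x": 0,"y": 0,"z": 112,"rx": 0,"ry": 0,"rz": 0,"fingers": 1},{"x": 0,"y": 0,"z": 112,"rx": 0,"ry": 0,"rz": 0,"fingers": 1}])

```text
time_s: 3.48
tool_pos: [0.5151, 0.3105, 0.0191]
tool_rot: [-179.9, -0.0, 3.4]
force: [-0.3, 1.5, 1.6]
grip_width: 0.0118
grasp_force: 30.0
```

Request:
drive_tool(moves=[{"x": 0,"y": 0,"z": -15,"rx": 0,"ry": 0,"rz": 0,"fingers": 1},{"x": 0,"y": 0,"z": -35,"rx": 0,"ry": 0,"rz": 0,"fingers": 1},{"x": 0,"y": 10,"z": -52,"rx": 0,"ry": 0,"rz": -0.08,"fingers": 1},{"x": -5,"y": 30,"z": -60,"rx": 0,"ry": 0,"rz": -0.2,"fingers": 1},{"x": -10,"y": 60,"z": -60,"rx": 0,"ry": 0,"rz": -0.34,"fingers": 1},{"x": -15,"y": 95,"z": -60,"rx": 0,"ry": 0,"rz": -0.48,"fingers": 1},{"x": -20,"y": 130,"z": -60,"rx": 0,"ry": 0,"rz": -0.62,"fingers": 1},{"x": -25,"y": 165,"z": -60,"rx": 0,"ry": 0,"rz": -0.76,"fingers": 1},{"x": -30,"y": 200,"z": -60,"rx": 0,"ry": 0,"rz": -0.9,"fingers": 1},{"x": -35,"y": 235,"z": -60,"rx": 0,"ry": 0,"rz": -1.02,"fingers": 1},{"x": -40,"y": 270,"z": -60,"rx": 0,"ry": 0,"rz": -1.12,"fingers": 1},{"x": -44,"y": 300,"z": -60,"rx": 0,"ry": 0,"rz": -1.18,"fingers": 1},{"x": -46,"y": 318,"z": -60,"rx": 0,"ry": 0,"rz": -1.21,"fingers": 1},{"x": -46,"y": 324,"z": -60,"rx": 0,"ry": 0,"rz": -1.21,"fingers": 1},{"x": -46,"y": 324,"z": -40,"rx": 0,"ry": 0,"rz": -1.21,"fingers": 1},{"x": -46,"y": 324,"z": -20,"rx": 0,"ry": 0,"rz": -1.21,"fingers": 1},{"x": -46,"y": 324,"z": -9,"rx": 0,"ry": 0,"rz": -1.21,"fingers": 1},{"x": -46,"y": 324,"z": -9,"rx": 0,"ry": 0,"rz": -1.21,"fingers": 1}])

```text
time_s: 5.72
tool_pos: [0.4876, -0.0161, 0.0273]
tool_rot: [-179.9, 0.0, 72.7]
force: [0.6, -0.2, -1.9]
grip_width: 0.0116
grasp_force: 30.0
```

Run:
```python
from cell import sensors, vision
import cv2,numpy as np
o=sensors.get_obs(); print(o["qpos"],o["tool_pos"],o["tool_rot"],o["force"])
L=[]
for n,(x,y,w,h) in(("top",(262,140,114,80)),("scene",(190,205,133,100))):
    c=vision.read_camera(n); np.savez(f"{n}1.npz",**c)
    L.append(cv2.convertScaleAbs(cv2.resize(c["image"][y:y+h,x:x+w,::-1],(798,int(798*h/w)),interpolation=2),alpha=1.5))
cv2.imwrite("pics/p1.png",L[0]);cv2.imwrite("pics/p2.png",L[1])
```

```text
[-28.71174799  11.53791764  29.83220509 118.90677477  -7.30788264
  51.34687765 -12.07520686] [ 0.48764738 -0.01608366  0.02726459] [-1.79937982e+02  2.84056966e-02  7.27200700e+01] [ 0.6137222  -0.18480567 -1.91595402]
```

View pics/p2.png

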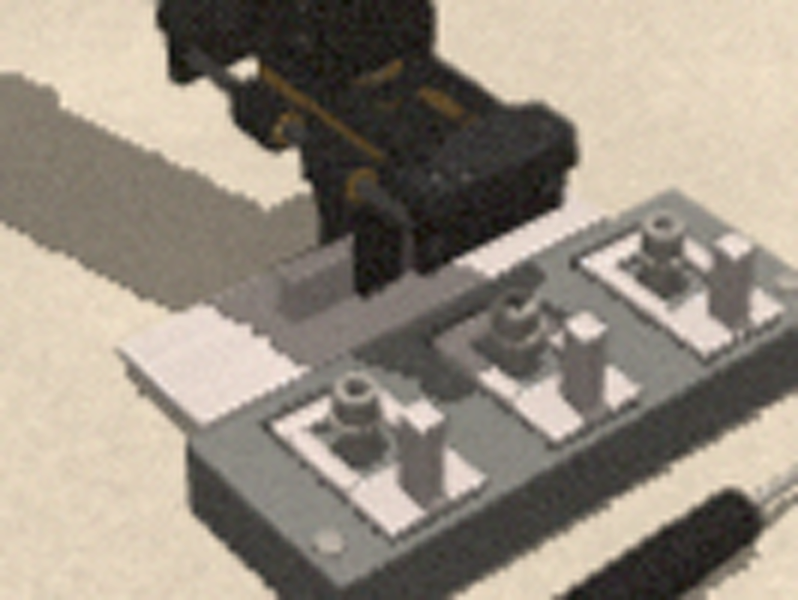

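The scene view shows the straightedge held level just above the desk, parallel to the rail, with its front gap visible on the robot side. The covers are untouched. I'll lower it and slide it towards the rail.

Request:
drive_tool(moves=[{"x": 0,"y": 6,"z": 3,"rx": 0,"ry": 0,"rz": 0,"fingers": 1},{"x": 0,"y": 12,"z": 7,"rx": 0,"ry": 0,"rz": 0,"fingers": 1},{"x": 0,"y": 16,"z": 7,"rx": 0,"ry": 0,"rz": 0,"fingers": 1},{"x": 0,"y": 18,"z": 7,"rx": 0,"ry": 0,"rz": 0,"fingers": 1},{"x": 0,"y": 19,"z": 7,"rx": 0,"ry": 0,"rz": 0,"fingers": 1},{"x": 0,"y": 20,"z": 7,"rx": 0,"ry": 0,"rz": 0,"fingers": 1},{"x": 0,"y": 20,"z": 7,"rx": 0,"ry": 0,"rz": 0,"fingers": 1}])

```text
time_s: 6.7
tool_pos: [0.5071, -0.0224, 0.0206]
tool_rot: [180.0, -0.0, 72.7]
force: [-0.6, 1.1, -2.3]
grip_width: 0.0119
grasp_force: 30.0
```

Request:
drive_tool(moves=[{"x": 0,"y": 1,"z": 0,"rx": 0,"ry": 0,"rz": 0,"fingers": 1},{"x": 0,"y": 2,"z": 0,"rx": 0,"ry": 0,"rz": 0,"fingers": 1},{"x": 0,"y": 2,"z": 0,"rx": 0,"ry": 0,"rz": 0,"fingers": 1},{"x": 0,"y": 2,"z": 0,"rx": 0,"ry": 0,"rz": 0,"fingers": 1}])

```text
time_s: 7.2
tool_pos: [0.509, -0.0231, 0.0205]
tool_rot: [-180.0, -0.0, 72.7]
force: [-0.3, 0.4, -2.0]
grip_width: 0.0118
grasp_force: 30.0
```

Request:
drive_tool(moves=[{"x": 0,"y": 1,"z": 0,"rx": 0,"ry": 0,"rz": 0,"fingers": 1},{"x": 0,"y": 2,"z": 0,"rx": 0,"ry": 0,"rz": 0,"fingers": 1},{"x": 0,"y": 2,"z": 0,"rx": 0,"ry": 0,"rz": 0,"fingers": 1},{"x": 0,"y": 2,"z": 0,"rx": 0,"ry": 0,"rz": 0,"fingers": 1}])

```text
time_s: 7.7
tool_pos: [0.5099, -0.0233, 0.0203]
tool_rot: [-179.9, 0.0, 72.7]
force: [-5.4, 1.2, 0.2]
grip_width: 0.0122
grasp_force: 30.0
```

Request:
drive_tool(moves=[{"x": 0,"y": 0,"z": 1,"rx": 0,"ry": 0,"rz": 0,"fingers": 1},{"x": 0,"y": 0.5,"z": 1.5,"rx": 0,"ry": 0,"rz": 0,"fingers": 1},{"x": 0,"y": 1,"z": 1.5,"rx": 0,"ry": 0,"rz": 0,"fingers": 1},{"x": 0,"y": 1.5,"z": 1.5,"rx": 0,"ry": 0,"rz": 0,"fingers": 1},{"x": 0,"y": 1.5,"z": 1.5,"rx": 0,"ry": 0,"rz": 0,"fingers": 1}])

```text
time_s: 8.32
tool_pos: [0.5099, -0.0233, 0.0191]
tool_rot: [-179.7, 0.0, 72.7]
force: [-9.9, 1.9, 9.1]
grip_width: 0.0115
grasp_force: 30.0
```

Run:
```python
from cell import sensors
o=sensors.get_obs(); print(o["tool_pos"],o["tool_rot"],o["force"],o["wrist_torque"])
```

```text
[ 0.50987862 -0.02331933  0.01910304] [-1.79670206e+02  1.59089204e-03  7.27081364e+01] [-9.88415563  1.88527069  9.11419286] [ 0.44744976  2.26676512 -0.08971836]
```

Request:
drive_tool(moves=[{"x": 0,"y": -0.5,"z": -0.5,"rx": 0,"ry": 0,"rz": 0,"fingers": 0.45},{"x": 0,"y": -1.5,"z": -0.5,"rx": 0,"ry": 0,"rz": 0,"fingers": 0.45},{"x": 0,"y": -2,"z": -0.5,"rx": 0,"ry": 0,"rz": 0,"fingers": 0.45},{"x": 0,"y": -2,"z": -1,"rx": 0,"ry": 0,"rz": 0,"fingers": 0.45}])

```text
time_s: 8.82
tool_pos: [0.511, -0.0236, 0.0203]
tool_rot: [179.9, -0.0, 72.7]
force: [0.2, -0.4, -0.2]
grip_width: 0.0235
grasp_force: 0.0
```

Request:
drive_tool(moves=[{"x": 0,"y": 0,"z": -30,"rx": 0,"ry": 0,"rz": 0,"fingers": 0.45},{"x": 0,"y": 0,"z": -80,"rx": 0,"ry": 0,"rz": -0.1,"fingers": 1},{"x": 0,"y": 10,"z": -105,"rx": 0,"ry": 0,"rz": -0.27,"fingers": 1},{"x": 0,"y": 25,"z": -105,"rx": 0,"ry": 0,"rz": -0.45,"fingers": 1},{"x": 0,"y": 45,"z": -105,"rx": 0,"ry": 0,"rz": -0.63,"fingers": 1},{"x": 1,"y": 60,"z": -105,"rx": 0,"ry": 0,"rz": -0.81,"fingers": 1},{"x": 1,"y": 70,"z": -105,"rx": 0,"ry": 0,"rz": -0.99,"fingers": 1},{"x": 1,"y": 75,"z": -105,"rx": 0,"ry": 0,"rz": -1.17,"fingers": 1},{"x": 1,"y": 75,"z": -95,"rx": 0,"ry": 0,"rz": -1.35,"fingers": 1},{"x": 1,"y": 75,"z": -80,"rx": 0,"ry": 0,"rz": -1.5,"fingers": 1},{"x": 1,"y": 75,"z": -65,"rx": 0,"ry": 0,"rz": -1.57,"fingers": 1},{"x": 1,"y": 75,"z": -60,"rx": 0,"ry": 0,"rz": -1.57,"fingers": 1},{"x": 1,"y": 75,"z": -60,"rx": 0,"ry": 0,"rz": -1.57,"fingers": 1}])

```text
time_s: 10.45
tool_pos: [0.5823, -0.0449, 0.08]
tool_rot: [-180.0, -0.0, 162.6]
force: [-0.3, -0.1, 0.2]
grip_width: 0.0006
grasp_force: 0.0
```

Run:
```python
from cell import sensors, vision
import cv2,numpy as np
o=sensors.get_obs(); print(o["qpos"],o["force"])
L=[]
for n,(x,y,w,h) in(("top",(262,140,114,80)),("scene",(190,205,133,100))):
    c=vision.read_camera(n); np.savez(f"{n}2.npz",**c)
    L.append(cv2.convertScaleAbs(cv2.resize(c["image"][y:y+h,x:x+w,::-1],(400,400*h//w//2*2),interpolation=2),alpha=1.5))
h=min(l.shape[0] for l in L); cv2.imwrite("pics/q.png",np.hstack([l[:h] for l in L]))
```

```text
[-16.40079446  17.87022003  21.34421161 103.32332994  -7.38710142
  60.18015859  80.26634279] [-0.34036194 -0.09262293  0.20202448]
```

View pics/q.png

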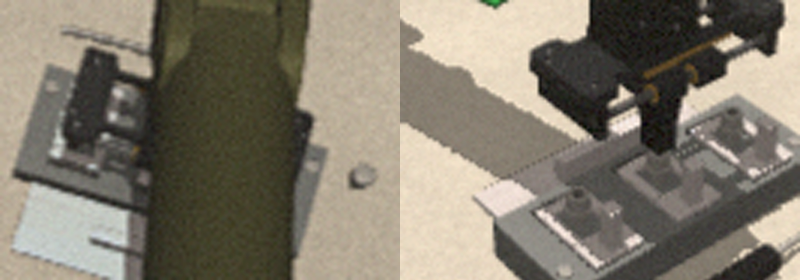

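The left crop (top view) shows the straightedge against the rail front. The right crop (scene view) shows the shut fingers right over bolt 2. I'll tap it now.

Request:
drive_tool(moves=[{"x": 0,"y": 0,"z": 4,"rx": 0,"ry": 0,"rz": 0,"fingers": 1},{"x": 0,"y": 0,"z": 6,"rx": 0,"ry": 0,"rz": 0,"fingers": 1},{"x": 0,"y": 0,"z": 7,"rx": 0,"ry": 0,"rz": 0,"fingers": 1},{"x": 0,"y": 0,"z": 8,"rx": 0,"ry": 0,"rz": 0,"fingers": 1},{"x": 0,"y": 0,"z": 8,"rx": 0,"ry": 0,"rz": 0,"fingers": 1}])

```text
time_s: 11.18
tool_pos: [0.5827, -0.0448, 0.0743]
tool_rot: [179.9, 0.0, 162.6]
force: [-5.0, -0.0, 12.2]
grip_width: 0.0007
grasp_force: 6.4
```

Bolt 2 is tight: it gave 12 N and didn't move. Next is bolt 1, 80 mm along tool +y.

Request:
drive_tool(moves=[{"x": 0,"y": 0,"z": -16,"rx": 0,"ry": 0,"rz": 0,"fingers": 1},{"x": 0,"y": 30,"z": -16,"rx": 0,"ry": 0,"rz": 0,"fingers": 1},{"x": 0,"y": 60,"z": -16,"rx": 0,"ry": 0,"rz": 0,"fingers": 1},{"x": 0,"y": 80,"z": -16,"rx": 0,"ry": 0,"rz": 0,"fingers": 1},{"x": 0,"y": 80,"z": -10,"rx": 0,"ry": 0,"rz": 0,"fingers": 1},{"x": 0,"y": 80,"z": -4,"rx": 0,"ry": 0,"rz": 0,"fingers": 1},{"x": 0,"y": 80,"z": -2,"rx": 0,"ry": 0,"rz": 0,"fingers": 1},{"x": 0,"y": 80,"z": -1,"rx": 0,"ry": 0,"rz": 0,"fingers": 1},{"x": 0,"y": 80,"z": 0,"rx": 0,"ry": 0,"rz": 0,"fingers": 1},{"x": 0,"y": 80,"z": 0,"rx": 0,"ry": 0,"rz": 0,"fingers": 1}])

```text
time_s: 12.42
tool_pos: [0.6064, 0.0312, 0.0722]
tool_rot: [180.0, 0.0, 162.6]
force: [-0.1, -0.9, 0.9]
grip_width: 0.0004
grasp_force: 0.6
```

Request:
drive_tool(moves=[{"x": 0,"y": 0,"z": 1.5,"rx": 0,"ry": 0,"rz": 0,"fingers": 1},{"x": 0,"y": 0,"z": 3,"rx": 0,"ry": 0,"rz": 0,"fingers": 1},{"x": 0,"y": 0,"z": 4,"rx": 0,"ry": 0,"rz": 0,"fingers": 1}])

```text
time_s: 12.8
tool_pos: [0.6065, 0.0313, 0.0681]
tool_rot: [-180.0, 0.0, 162.6]
force: [-0.3, -1.9, 2.4]
grip_width: 0.0001
grasp_force: 1.2
```

Request:
drive_tool(moves=[{"x": 0,"y": 0,"z": 1.5,"rx": 0,"ry": 0,"rz": 0,"fingers": 1},{"x": 0,"y": 0,"z": 3,"rx": 0,"ry": 0,"rz": 0,"fingers": 1},{"x": 0,"y": 0,"z": 4,"rx": 0,"ry": 0,"rz": 0,"fingers": 1},{"x": 0,"y": 0,"z": 4,"rx": 0,"ry": 0,"rz": 0,"fingers": 1}])

```text
time_s: 13.3
tool_pos: [0.6067, 0.0313, 0.0663]
tool_rot: [180.0, 0.0, 162.6]
force: [-5.5, -1.6, 15.1]
grip_width: 0.0003
grasp_force: 7.3
```

Bolt 1 sank 8 mm and then stopped at 15 N, so it is the loose one and is fully down. Next I'll move to its tab.

Request:
drive_tool(force=20, moves=[{"x": 0,"y": 0,"z": -25,"rx": 0,"ry": 0,"rz": 0,"fingers": 1},{"x": 0,"y": 0,"z": -52,"rx": 0,"ry": 0,"rz": 0,"fingers": -0.2},{"x": -20,"y": 0,"z": -52,"rx": 0,"ry": 0,"rz": 0,"fingers": -0.2},{"x": -40,"y": 0,"z": -52,"rx": 0,"ry": 0,"rz": 0,"fingers": -0.2},{"x": -40,"y": 0,"z": -52,"rx": 0,"ry": 0,"rz": 0,"fingers": -0.2},{"x": -40,"y": 0,"z": -30,"rx": 0,"ry": 0,"rz": 0,"fingers": -0.2},{"x": -40,"y": 0,"z": -10,"rx": 0,"ry": 0,"rz": 0,"fingers": -0.2},{"x": -40,"y": 0,"z": -3,"rx": 0,"ry": 0,"rz": 0,"fingers": -0.2},{"x": -40,"y": 0,"z": -3,"rx": 0,"ry": 0,"rz": 0,"fingers": -0.2}])

```text
time_s: 14.42
tool_pos: [0.6437, 0.0198, 0.0664]
tool_rot: [-180.0, -0.1, 162.7]
force: [0.6, -0.1, -0.0]
grip_width: 0.0521
grasp_force: 0.0
```

Run:
```python
from cell import sensors, vision
import cv2,numpy as np
o=sensors.get_obs(); print(o["qpos"],o["tool_pos"],o["force"],o["grip_width"])
c=vision.read_camera("scene"); x,y,w,h=190,195,150,112
cv2.imwrite("pics/r.png",cv2.convertScaleAbs(cv2.resize(c["image"][y:y+h,x:x+w,::-1],(800,597),interpolation=2),alpha=1.7))
```

```text
[-19.28433181  25.38723623  19.19922364  94.89779026  -9.24941594
  61.35903615  75.31861898] [0.64374744 0.01983856 0.06636784] [ 0.61721772 -0.14786482 -0.03505495] 0.05214136125826637
```

View pics/r.png

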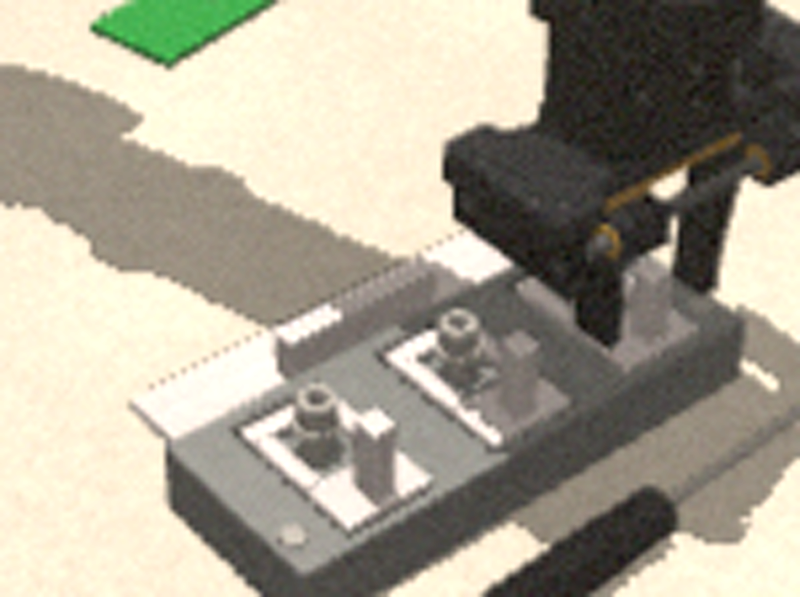

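The picture shows the fingers on either side of tab 1 at about (650,300), with the other covers shut and the straightedge lying along the rail. I'll lower a little and close.

Request:
drive_tool(force=20, moves=[{"x": -1,"y": 0,"z": 4,"rx": 0,"ry": 0,"rz": 0,"fingers": 0.4},{"x": -1,"y": 0,"z": 4,"rx": 0,"ry": 0,"rz": 0,"fingers": 1},{"x": -1,"y": 0,"z": 4,"rx": 0,"ry": 0,"rz": 0,"fingers": 1},{"x": -1,"y": 0,"z": 4,"rx": 0,"ry": 0,"rz": 0,"fingers": 1},{"x": -1,"y": 0,"z": 4,"rx": 0,"ry": 0,"rz": 0,"fingers": 1}])

```text
time_s: 15.1
tool_pos: [0.6457, 0.0202, 0.0633]
tool_rot: [179.9, 0.0, 162.7]
force: [-0.9, -3.3, 1.1]
grip_width: 0.0117
grasp_force: 20.0
```

Request:
drive_tool(moves=[{"x": 2.3,"y": 0,"z": -5.8,"rx": 0,"ry": -0.087,"rz": 0,"fingers": 1},{"x": 5.1,"y": 0,"z": -11.4,"rx": 0,"ry": -0.175,"rz": 0,"fingers": 1},{"x": 8.4,"y": 0,"z": -16.8,"rx": 0,"ry": -0.262,"rz": 0,"fingers": 1},{"x": 12.1,"y": 0,"z": -21.8,"rx": 0,"ry": -0.349,"rz": 0,"fingers": 1},{"x": 12.1,"y": 0,"z": -21.8,"rx": 0,"ry": -0.349,"rz": 0,"fingers": 1}])

```text
time_s: 15.72
tool_pos: [0.6336, 0.0238, 0.0856]
tool_rot: [179.9, 20.1, 162.7]
force: [3.0, 0.7, -2.6]
grip_width: 0.0119
grasp_force: 20.0
```

Run:
```python
from cell import sensors
o=sensors.get_obs(); print(o["qpos"],o["tool_pos"],o["tool_rot"],o["force"],o["wrist_torque"])
```

```text
[-30.63094058  11.51279604  23.12414797 113.16446073   6.54418467
  38.24463787  59.60916546] [0.63358488 0.02379592 0.08559612] [179.9171252   20.05561306 162.73929055] [ 3.04158443  0.66503727 -2.64136004] [ 0.24445553 -0.06045891  0.10677502]
```

Joint limits (j4, j6) would cap the tool tilt at around 40°, so I'll tilt only to 36° and let the tab pivot in the pads for the rest.

Run:
```python
import numpy as np
def tcp(th,ph):
    t,p=np.radians([th,ph]);c,s=np.cos(t),np.sin(t)
    return np.array([68*c-34.8*s+11*np.sin(p),68*s+34.8*c-11*np.cos(p)])
a=np.radians(20);X=np.array([-np.cos(a),-np.sin(a)]);Z=np.array([np.sin(a),-np.cos(a)])
for th in(24,28,32,36,40,44,48,52,56,58):
    ph=20+(th-20)*16/38; d=tcp(th,ph)-tcp(20,20); print(th,round(ph,1),(d@X).round(1),(d@Z).round(1),round(-np.radians(ph-20),3))
```

```text
24 21.7 2.3 -4.7 -0.029
28 23.4 4.9 -9.1 -0.059
32 25.1 7.8 -13.4 -0.088
36 26.7 10.9 -17.5 -0.118
40 28.4 14.4 -21.3 -0.147
44 30.1 18.1 -24.8 -0.176
48 31.8 22.0 -28.1 -0.206
52 33.5 26.2 -31.0 -0.235
56 35.2 30.6 -33.7 -0.265
58 36.0 32.8 -34.9 -0.279
```

Request:
drive_tool(force=15, moves=[{"x": 2.3,"y": 0,"z": -4.7,"rx": 0,"ry": -0.029,"rz": 0,"fingers": 1},{"x": 4.9,"y": 0,"z": -9.1,"rx": 0,"ry": -0.059,"rz": 0,"fingers": 1},{"x": 7.8,"y": 0,"z": -13.4,"rx": 0,"ry": -0.088,"rz": 0,"fingers": 1},{"x": 10.9,"y": 0,"z": -17.5,"rx": 0,"ry": -0.118,"rz": 0,"fingers": 1},{"x": 14.4,"y": 0,"z": -21.3,"rx": 0,"ry": -0.147,"rz": 0,"fingers": 1},{"x": 14.4,"y": 0,"z": -21.3,"rx": 0,"ry": -0.147,"rz": 0,"fingers": 1}])

```text
time_s: 16.48
tool_pos: [0.6152, 0.0295, 0.101]
tool_rot: [179.9, 28.5, 162.7]
force: [2.8, 0.7, 0.7]
grip_width: 0.0115
grasp_force: 15.0
```

Run:
```python
from cell import sensors
o=sensors.get_obs(); print(o["qpos"],o["tool_pos"],o["tool_rot"],o["force"],o["wrist_torque"])
```

```text
[-37.44002358   4.53826718  24.96313288 121.44195682  23.32476719
  31.55001036  42.19144094] [0.61517423 0.02953367 0.10103415] [179.93868364  28.47344041 162.65490054] [2.81100651 0.73922194 0.65678567] [ 0.35838016 -0.22348287  0.27097857]
```

Request:
drive_tool(moves=[{"x": 3.2,"y": 0,"z": -4,"rx": 0,"ry": -0.03,"rz": 0,"fingers": 1},{"x": 6.5,"y": 0,"z": -7.8,"rx": 0,"ry": -0.06,"rz": 0,"fingers": 1},{"x": 10.2,"y": 0,"z": -11.3,"rx": 0,"ry": -0.09,"rz": 0,"fingers": 1},{"x": 14.2,"y": 0,"z": -14.6,"rx": 0,"ry": -0.118,"rz": 0,"fingers": 1},{"x": 16.2,"y": 0,"z": -16.1,"rx": 0,"ry": -0.133,"rz": 0,"fingers": 1},{"x": 16.2,"y": 0,"z": -16.1,"rx": 0,"ry": -0.133,"rz": 0,"fingers": 1},{"x": 16.2,"y": 0,"z": -16.1,"rx": 0,"ry": -0.133,"rz": 0,"fingers": 1}])

```text
time_s: 17.35
tool_pos: [0.595, 0.0358, 0.1083]
tool_rot: [179.9, 36.2, 162.6]
force: [2.7, 0.9, 5.3]
grip_width: 0.0123
grasp_force: 15.0
```

Run:
```python
from cell import sensors, vision
import cv2,numpy as np
o=sensors.get_obs(); print(o["qpos"],o["tool_pos"],o["force"],o["wrist_torque"],o["grip_width"],o["grasp_force"])
p=o["tool_pos"]*1000; e=np.array([.9548,-.2974])
t=np.radians(o["tool_rot"][1]); x=(p[:2]-[588.6,-46.6])@e+34-11*np.sin(t); z=p[2]-39.5+11*np.cos(t)
print("grasp pt vs hinge",x,z,np.hypot(x,z),np.degrees(np.arctan2(z,x)-np.arctan2(34.8,68)))
c=vision.read_camera("scene"); x,y,w,h=190,185,160,120
cv2.imwrite("pics/s.png",cv2.convertScaleAbs(cv2.resize(c["image"][y:y+h,x:x+w,::-1],(800,600),interpolation=2),alpha=1.7))
```

```text
[-41.44391843  -0.78584836  23.59368558 129.01110955  45.90723253
  28.59164408  18.27353798] [0.59503777 0.03581415 0.10825426] [2.74455513 0.93239427 5.33504879] [ 0.1445104  -0.68277052  0.21026335] 0.012263322017879337 15.000323513522744
grasp pt vs hinge 9.145641684770219 77.63483344001823 78.17167086026484 56.179567975450624
```

View pics/s.png

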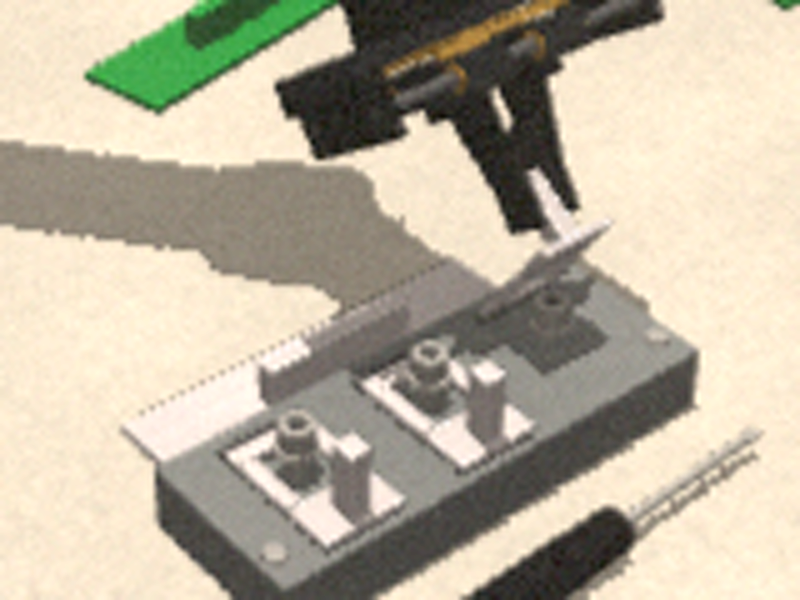

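Cover 1 is at about 56° and held; the other covers are shut and the rest is in place. I'll check that the straightedge is flush before handing in.

Run:
```python
from h import *
from cell import vision
c=vision.read_camera("top");im=c["image"]
x,y,w,h=255,150,114,85
cv2.imwrite("pics/t.png",cv2.convertScaleAbs(cv2.resize(im[y:y+h,x:x+w,::-1],None,fx=7,fy=7,interpolation=2),alpha=1.6))
c=vision.read_camera("scene");im=c["image"]
# robot-side bottom edge and rail top front edge, clicks in pics/s.png (x5, origin 190,185)
for n,P,z in(("blade outer",[(122,430),(270,355)],.006),("rail front",[(158,465),(230,424)],.036)):
    W=ray(c,(np.array(P)+.5)/5-.5+[190,185],z);d=W[1]-W[0];print(n,W.round(4)[:,:2].tolist(),np.degrees(np.arctan2(d[1],d[0])))
```

```text
blade outer [[0.4523, -0.1186], [0.4793, -0.0312]] 72.81215876867891
rail front [[0.5043, -0.1534], [0.515, -0.1122]] 75.36958738804023
```

View pics/t.png

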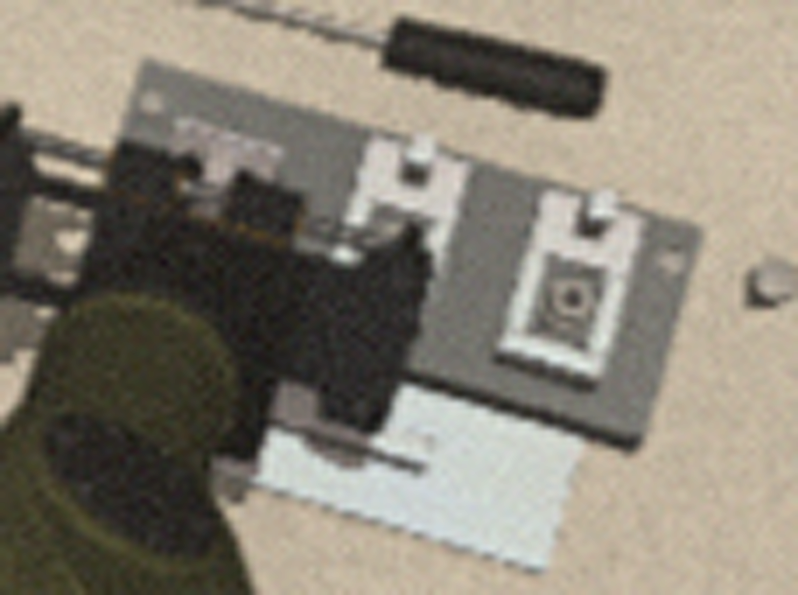

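The top view shows the blade's edge meeting the dark front face of the rail from about (400,380) to (580,435) with no gap. It is parallel to the rail at 72.8° and centred within about 1 mm, so I'm handing in.

```bash
python3 -c "
from cell import workorder
print(workorder.sign_off())"
```

```text
the job is handed in; nothing more can be done
None
```

The job is handed in: the straightedge lies flush along the rail front, centred within about 1 mm, bolt 1 was the loose one and is pushed right down, and its cover is held open at about 56° by my calculation, with covers 2 and 3 shut.

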